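Raise the sides of a tray frame and hold the depth gauge on its mark

TASK

Fold the three hinged sides of the tray-frame blank fully upright, then take the depth gauge by its handle out of its block to check the tray's depth: hold it upright with the plunger tip on the pencilled cross and the crossbar parallel to the tray's long sides (either way round), lightly pressed so that the plunger is about halfway in. Finish while still holding the gauge there, steady and touching the tray only with the plunger; never press hard, and leave the glue, tape, picture frame and offcut where they are.

Things in the scene. Friction and masses are not known exactly. Their poses are not given: they have to be found in the camera images.
- box: tray-frame blank fixed to the bench: plywood back board 150 (x) by 200 (y) by 12 mm thick, with a side 8 mm thick and 55 mm tall already glued upright along its +x edge, and three hinged sides along its -x, +y and -y edges. Origin: centre of the board's underside, on the bench; x points to the glued long side, y along the long sides, z up. Upright rims are 67 mm up.
- side_near (a joint): hinge of the near long (-x, facing the glued one) side, rad: 0 = lying flat outward, 1.571 = upright at its stop; starts partly raised (0.5 to 0.95). A stiff hinge: it stays where it is left and takes about 1 to 1.5 N at the free edge to move.
- side_near_edge (a point): middle of the free edge of the near long (-x, facing the glued one) hinged side (middle of its thickness). The side is a plain pale wood panel 200 mm along its hinge, 55 mm from hinge to free edge, 8 mm thick. Its hinge line is at x -75 mm, along y, of the box frame, at z 12 mm; flat, its underside is level with the hinge; upright, its outer face is flush with the board's edge.
- side_left (a joint): hinge of the +y end side, rad: 0 = lying flat outward, 1.571 = upright at its stop; starts partly raised (0.5 to 0.95). A stiff hinge: it stays where it is left and takes about 1 to 1.5 N at the free edge to move.
- side_left_edge (a point): middle of the free edge of the +y end hinged side (middle of its thickness). The side is a plain pale wood panel 132 mm along its hinge, 55 mm from hinge to free edge, 8 mm thick. Its hinge line is at y +100 mm, along x, of the box frame, at z 12 mm; flat, its underside is level with the hinge; upright, its outer face is flush with the board's edge.
- side_right (a joint): hinge of the -y end side, rad: 0 = lying flat outward, 1.571 = upright at its stop; starts partly raised (0.5 to 0.95). A stiff hinge: it stays where it is left and takes about 1 to 1.5 N at the free edge to move.
- side_right_edge (a point): middle of the free edge of the -y end hinged side (middle of its thickness). The side is a plain pale wood panel 132 mm along its hinge, 55 mm from hinge to free edge, 8 mm thick. Its hinge line is at y -100 mm, along x, of the box frame, at z 12 mm; flat, its underside is level with the hinge; upright, its outer face is flush with the board's edge.
- mark: pencilled cross, two 26 mm strokes, somewhere in the middle part of the back board; origin at its centre, level with the board's top face (12 mm above the bench). It does not move.
- stand: dark wooden block fixed to the bench, 70 by 70 mm, 85 mm tall, with an upright hole 21 mm wide and 78 mm deep in its top, in which the gauge hangs loosely. Origin: centre of its underside.
- gauge: depth gauge, 160 to 190 g, loose: a steel crossbar 110 (x) by 24 (y) by 12 mm tall, on it a black handle 26 by 26 mm, 12 to 90 mm above the crossbar's underside; below, a 14 mm sleeve and sprung plunger. Origin: centre of the crossbar's underside; x along the crossbar, z up the handle. Starts with the crossbar resting on the block, plunger in the hole.
- plunger (a joint): how far the gauge's plunger is pushed in, m: 0 = fully out, 0.012 = at its stop. Its spring pushes back with 1 N at first touch and 0.4 N more for each mm (about 3.4 N halfway).
- tip (a point): rounded tip (8 mm thick) of the gauge's plunger: on the gauge's z axis, 70 mm below the crossbar's underside with the plunger fully out.
- glue: white glue bottle 60 mm thick, 160 mm tall, a bystander; origin at the centre of its foot
- tape: roll of paper tape 90 mm wide, 35 mm tall, a bystander; origin at the centre of its underside
- frame: small square wooden picture frame 160 mm wide, 16 mm thick, lying flat, a bystander; origin at the centre of its underside
- offcut: moulding offcut 140 by 35 by 30 mm, a bystander; origin at the centre of its underside
There are look-alikes about, which are no part of the job. Of the things shaped like the gauge, the steel one is meant.

How it is judged:
By the outcome, as a careful person would: the job done as asked, in the order asked, and still so for the second after the job is handed in, while the arm keeps its last pose, push and grip.
It also fails if it takes over 70 s, if anything falls off the work surface, if the arm or the gripper's body presses on something with over 40 N, if the wrist force passes 120 N, or if a joint passes its speed limit or range.

ROBOT

A 6-joint arm with a two-finger parallel gripper is mounted at the origin on the work surface. World frame = base frame: x ahead of the robot, y to its left, z up, the work surface at z = 0. Lengths are in m, angles in rad, forces in N, time in s.
With the tool pointing down it reaches from about 0.35 to 0.725 m from the base axis. Payload 6 kg.
Tool frame: the origin (TCP) lies on the centre line of the jaws, within the pads' length; the fingertips stand env.tip_reach ahead of it and the grasp point (between the pads) is the TCP (env.tip_reach is the distance from the TCP to the fingertips, in m); z points along the fingers, y is the line along which they close (so a half turn about z gives the same grasp; the last joint's range is limited). The gripper opens to 85 mm and grips with 20 to 120 N. Pads are 22 mm wide; open, the fingers measure 114 mm over their backs; the gripper's body (76 mm by 85 mm) begins 54 mm behind the grasp point. The pads swing forward as they close: fully open they stand 13 mm farther back than shut.
Start: joints at [-0.949, 0.04, 0.085, 0, -1.615, -0.334], TCP at [0.17, -0.575, 0.25] pointing down, gripper open.
Joint ranges: [-2.56, 2.56], [-1.29, 2.01], [-1.08, 1.49], [-3.29, 1.98], [-2.81, -0.18], [-2.99, 2.99]. Speed limits (rad/s): [2.57, 2.57, 3.01, 3.14, 3.14, 3.14].

INTERFACE

Orientations are given as a 3x3 rotation matrix whose columns are the frame's x, y, z axes.
In Python, from plant import sensors, capture, camera_model, order, recognise, tip_of, env gives the robot as it stands. The module is installed in compiled form; this text tells all that it offers.
- The arm moves only by the tool send_rows, never from a script. Its arguments are lists of equal length, an entry for each row: "claw": the finger opening in m, from 0 to 0.0854; "travel": the shift along the tool's x, y, z in m, a list of three; "twist": the turn about the tool's z in rad. In form: {"claw": [claw, ...], "travel": [[dx, dy, dz], ...], "twist": [twist, ...]}. A call has 1 to 12 rows; each row shifts and turns the commanded pose from where the row before left it, along the tool's axes as they then stand; what a row does not reach is not made up. A row lasts 1/8 s, in which the tool goes at most 62.5 mm and 10.7 degrees, less where a joint would pass 70% of its speed; a pose out of reach is approached as far as the arm can. A call is refused whole if a number of a shift passes 0.0625 or a number of a turn 0.188, either way. A call with a gripper value outside its range is refused whole. The fingers move at their own pace and stop on an object; "grip_force" is the grip in N (left out, the last holds). Time passes only in rows, so rows that do not move let the fingers close. It gives the time, the measured TCP pose, the force, the opening and the grip force at its end, in the units of the state.
- sensors.state(): the state, without advancing time (a new reading comes with each control period).
- capture(name): name is "side" or "top" or "wrist"; returns the picture (480x640x3 uint8, red, green, blue); there is no depth.
- camera_model(name): a dict with "K" (3x3 intrinsics, pixels), "R" (3x3) and "t" (3): a world point X has camera coordinates R X + t. Camera axes: x right, y down, z forward; pixel columns grow to the right and rows downward; lengths in m; the calibration is good to about 2 mm. A picture is of the moment at which its call begins: read the wrist's pose just before it. camera_model takes no time and is no camera call; for the wrist camera it gives the pose at the moment of the call.
- order.finish_job(): hands the job in; it is judged then, once.
Trained networks look in the newest picture that a camera, given by its name, has taken for a name from the list of things; names that differ only in an ending like _2 or _b are one class to them, and where a whole thing is asked for, a point or a joint stands for the part that bears it (a point fixed in the world has none). Each returns a list of dicts, best first, with "conf" (0 to 1); they miss things now and then, are a little off and sometimes report something else, mostly with a low value. They report only what shows in the picture. A call takes as long as a camera call. They do not tell look-alikes from the thing itself.
- recognise(thing, camera): "uv" ([column, row] in pixels, amid what is visible of it).
- tip_of(thing, camera): "uv" ([column, row] in pixels: a listed point, or the origin of a listed thing).
The state is a dict: "time": time; "joint_positions": joint angles; "qd": joint speeds; "joint_torque": joint torques, N m; "eef_pos": TCP position; "ee_rot": TCP orientation; "ft_force": force on the tool from outside, world axes, zero at the start; "ft_torque": the same for the moment, N m; "opening": opening from 0.0 (shut) to 1.0 (fully open); "grip_force": force on a finger pad.
Only numpy, scipy, OpenCV 4.12 (cv2) and the standard library are available. Lean on these libraries where they do the work, as an engineer would, in place of code of your own. Each camera call takes 0.05 s, during which the arm holds its last target. There are 200 camera calls.

## Working session

There is one attempt and no reset: what is moved stays moved. The work goes in short steps, Python scripts to look and compute and a tool call to move; the robot and the scene stay as the last step left them, time stands still between calls to the robot, and variables do not carry over. Pictures are saved under pics/ and viewed, at most 10 in all, crops included, and the job is handed in when it is done.

Besides the shell and the picture viewer there is one more tool, called after "Emit:" by a JSON object that holds its "api" and its "payload", one argument or row to a line. send_rows: Moves the arm, as the interface text tells. Its arguments: {"type":"object","properties":{"claw":{"type":"array","items":{"type":"number"}},"travel":{"type":"array","items":{"type":"array","items":{"type":"number"}}},"twist":{"type":"array","items":{"type":"number"}},"grip_force":{"type":"number"}},"required":["claw","travel","twist"]}

```bash
mkdir -p pics; cat > h.py <<'E'
import numpy as np, cv2
from plant import sensors, capture, camera_model, order, recognise, tip_of, env
def snap(cam,fn):
    im=capture(cam); cv2.imwrite('pics/'+fn,im[:,:,::-1]); return im
def ray(uv,cam,z,m=None):
    m=m or camera_model(cam); K,R,t=(np.array(m[k]) for k in'KRt')
    d=R.T@np.linalg.inv(K)@np.array([uv[0],uv[1],1.]); c=-R.T@t
    return c+d*(z-c[2])/d[2]
def proj(X,cam,m=None):
    m=m or camera_model(cam); p=np.array(m['K'])@(np.array(m['R'])@np.array(X)+np.array(m['t'])); return p[:2]/p[2]
E
python3 - <<'E'
from h import *
s=sensors.state(); print(s['eef_pos'],s['ee_rot'],s['opening'],env.tip_reach)
for c in('top','side'):
    snap(c,c+'0.png'); m=camera_model(c); print(c,-np.array(m['R']).T@m['t'])
    for n,z in(('box',0),('mark',.012),('stand',0),('gauge',.085),('side_near_edge',.05),('side_left_edge',.05),('side_right_edge',.05),('glue',0),('tape',0),('frame',0),('offcut',0)):
        for d in tip_of(n,c)[:3]: print(n,np.round(d['uv']),round(d['conf'],2),ray(d['uv'],c,z).round(3))
E
```

```text
[ 0.17032939 -0.57501552  0.24929184] [[-9.58862375e-01 -2.83870716e-01 -6.01216368e-04]
 [-2.83871332e-01  9.58860962e-01  1.64983616e-03]
 [ 1.08142733e-04  1.75263391e-03 -9.99998458e-01]] 0.9985785653993479 0.019
top [ 0.4165649  -0.00483599  1.60322442]
box [378. 268.] 0.57 [ 0.561 -0.167  0.   ]
stand [235. 263.] 0.64 [0.58 0.23 0.  ]
gauge [234. 324.] 0.9 [0.412 0.219 0.085]
gauge [236. 261.] 0.86 [0.577 0.215 0.085]
gauge [159. 240.] 0.81 [0.636 0.419 0.085]
side_near_edge [389. 307.] 0.95 [ 0.453 -0.19   0.05 ]
side_left_edge [331. 273.] 0.85 [ 0.545 -0.036  0.05 ]
side_right_edge [432. 256.] 0.66 [ 0.589 -0.307  0.05 ]
glue [324. 200.] 0.85 [ 0.755 -0.019  0.   ]
tape [245. 196.] 0.89 [0.769 0.202 0.   ]
tape [236. 262.] 0.34 [0.584 0.226 0.   ]
offcut [509. 297.] 0.96 [ 0.476 -0.525  0.   ]
side [0.52842841 1.18737358 0.96912156]
box [329. 227.] 0.96 [ 0.561 -0.165  0.   ]
box [251. 306.] 0.41 [0.757 0.193 0.   ]
stand [321. 316.] 0.83 [0.573 0.224 0.   ]
gauge [318. 289.] 0.83 [0.579 0.217 0.085]
gauge [389. 293.] 0.67 [0.406 0.227 0.085]
gauge [283. 357.] 0.63 [0.648 0.433 0.085]
side_near_edge [365. 210.] 0.55 [ 0.449 -0.187  0.05 ]
side_left_edge [337. 240.] 0.57 [ 0.537 -0.033  0.05 ]
side_right_edge [325. 192.] 0.95 [ 0.577 -0.293  0.05 ]
glue [317. 293.] 0.74 [0.588 0.14  0.   ]
glue [260. 258.] 0.72 [ 0.76  -0.005  0.   ]
tape [250. 305.] 0.68 [0.762 0.187 0.   ]
tape [325. 222.] 0.59 [ 0.574 -0.189 -0.   ]
offcut [350. 170.] 0.68 [ 0.49  -0.522  0.   ]
offcut [323. 188.] 0.46 [ 0.588 -0.395  0.   ]
```

View pics/top0.png

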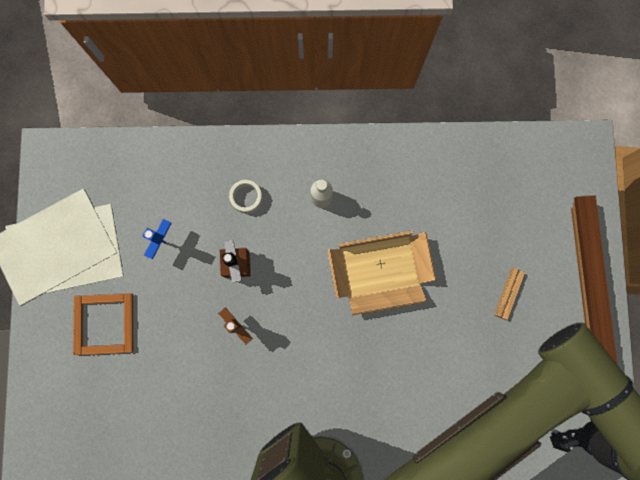

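View pics/side0.png

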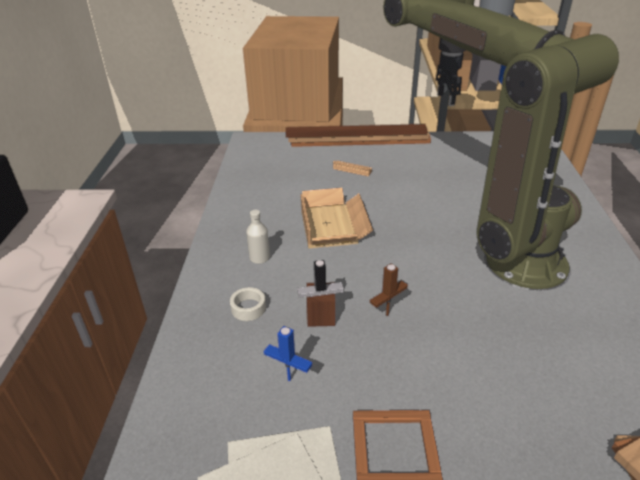

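Three gauge-shaped things in the top view: blue (157,238), dark steel/black on the block (233,261) and brown wood (234,326). The one standing in the dark block with a steel bar fits. I'll confirm that in one crop, which also shows the box.

```bash
python3 - <<'E'
from h import *
im=cv2.imread('pics/top0.png')[225:345,212:444]
cv2.imwrite('pics/crop1.png',cv2.resize(im,None,fx=3.4,fy=3.4,interpolation=cv2.INTER_CUBIC))
E
```

```text
(no output)
```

View pics/crop1.png

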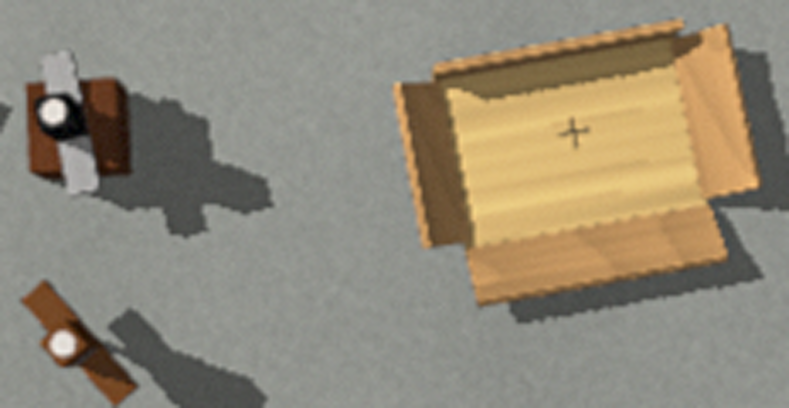

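The crop confirms the gauge is the black-handled one with the steel bar on the dark block. Next I'll compute box yaw, mark and gauge pose from these pixels.

```bash
python3 - <<'E'
from h import *
f=lambda u,v,z:ray((u/3.4+212,v/3.4+225),'top',z)
a,b=f(433,68,.067),f(680,20,.067); d=a-b; print('rim',a,b,np.linalg.norm(d),np.arctan2(-d[0],d[1]))
c,e=f(472,247,.012),f(703,205,.012); d2=c-e; print('near hinge',c,e,np.linalg.norm(d2),np.arctan2(-d2[0],d2[1]))
print('mark',f(573,132,.012)); g,h=f(57,53,.097),f(83,192,.097); d=g-h
print('bar',g,h,(g+h)/2,np.linalg.norm(d),np.arctan2(d[1],d[0])); print('handle',f(54,112,.175))
yaw=np.arctan2(-d2[0],d2[1])*.5+.5*np.arctan2(-(a-b)[0],(a-b)[1])
R=np.array([[np.cos(yaw),-np.sin(yaw)],[np.sin(yaw),np.cos(yaw)]])
# box centre estimates
print(yaw,((a+b)/2)[:2]-R@[.075,0],((c+e)/2)[:2]-R@[-.075,0])
for n,p in(('near edge',f(602,280,.05)),('left',f(413,165,.05)),('right',f(740,108,.05))): print(n,R.T@(p[:2]-[.562,-.167]))
E
```

```text
rim [ 0.61818292 -0.05846947  0.067     ] [ 0.65406432 -0.25361016  0.067     ] 0.19841211050589774 0.18184332511429768
near hinge [ 0.4798595 -0.0894211  0.012    ] [ 0.51154094 -0.27611332  0.012     ] 0.18936128675314634 0.1680973781737514
mark [ 0.57179456 -0.17294026  0.012     ]
bar [0.62929702 0.23272111 0.097     ] [0.52167025 0.21180904 0.097     ] [0.57548364 0.22226507 0.097     ] 0.10963957597713703 0.19191047473311482
handle [0.57484346 0.22220536 0.175     ]
0.17497035164402452 [ 0.56226874 -0.16909574] [ 0.5695551  -0.16971129]
near edge [-0.11259354 -0.00208791]
left [0.00340086 0.12629398]
right [-1.14627561e-04 -1.36573202e-01]
```

Emit:
{"api": "send_rows", "payload": {
  "claw": [0,0,0,0,0,0,0,0,0,0,0,0],
  "travel": [
    [0,0,0],
    [-0.046,0.0156,0.01],
    [-0.046,0.0156,0.01],
    [-0.046,0.0156,0.01],
    [-0.046,0.0156,0.01],
    [-0.046,0.0156,0.01],
    [-0.046,0.0156,0.01],
    [-0.046,0.0156,0.01],
    [-0.046,0.0156,0.01],
    [-0.046,0.0156,0.01],
    [-0.046,0.0156,0.01],
    [0,0,0]
  ],
  "twist": [0.11,0,0,0,0,0,0,0,0,0,0,0],
  "grip_force": 40
}}

```text
time: 2.7
eef_pos: [0.5972, -0.338, 0.1476]
ee_rot: [[-0.984, -0.18, -0.003], [-0.18, 0.984, 0.002], [0.003, 0.002, -1.0]]
ft_force: [-0.7, -0.9, -0.5]
opening: -0.002
grip_force: 0.0
```

```bash
cat >> h.py <<'E'
C=np.array([.564,-.168]);YAW=.178
def tb(p,C=C,yaw=YAW):
    d=np.array(p[:2])-C; return np.array([np.cos(yaw)*d[0]+np.sin(yaw)*d[1],-np.sin(yaw)*d[0]+np.cos(yaw)*d[1]])
def st():
    s=sensors.state(); r=s['ee_rot']; print('t',round(s['time'],2),'p',s['eef_pos'].round(4),'box',tb(s['eef_pos']).round(4),'yaw',round(np.arctan2(-r[0][1],r[1][1]),3),'F',np.round(s['ft_force'],2),'op',round(s['opening'],3),'g',s['grip_force'],'qd',np.abs(s['qd']).max().round(3)); return s
E
python3 - <<'E'
from h import *
st(); snap('wrist','w1.png')
for n,z in(('mark',.012),('side_right_edge',.05),('side_near_edge',.05),('side_left_edge',.05)):
    for d in tip_of(n,'wrist')[:2]: print(n,d['uv'],d['conf'],ray(d['uv'],'wrist',z),tb(ray(d['uv'],'wrist',z)))
E
```

```text
t 2.7 p [ 0.5972 -0.338   0.1476] box [ 0.0026 -0.1732] yaw 0.181 F [-0.69 -0.87 -0.54] op -0.002 g 0.0 qd 0.044
mark [549.6, 245.0] 0.74 [ 0.57225514 -0.1747527   0.012     ] [ 0.00692907 -0.00810767]
side_right_edge [372.2, 249.2] 0.72 [ 0.58676161 -0.30637211  0.05      ] [-0.00209841 -0.14021601]
```

View pics/w1.png

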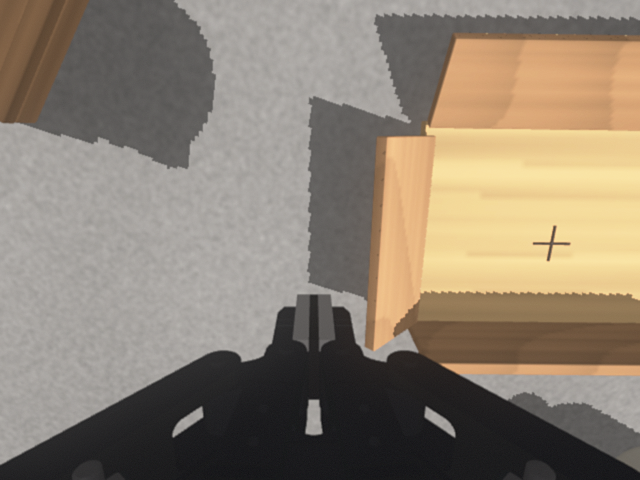

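Emit:
{"api": "send_rows", "payload": {
  "claw": [0,0,0,0,0,0,0,0,0,0,0,0],
  "travel": [
    [0,0,0.035],
    [0,0,0.035],
    [0,0,0.031],
    [0,0.006,0],
    [0,0.006,0],
    [0,0.006,0],
    [0,0.006,-0.003],
    [0,0.006,-0.003],
    [0,0.006,-0.003],
    [0,0.005,-0.003],
    [0,0.005,-0.003],
    [0,0.004,-0.003]
  ],
  "twist": [0,0,0,0,0,0,0,0,0,0,0,0]
}}

```text
time: 4.45
eef_pos: [0.5862, -0.2906, 0.0668]
ee_rot: [[-0.984, -0.177, -0.001], [-0.177, 0.984, 0.001], [0.001, 0.001, -1.0]]
ft_force: [0.9, -1.2, -0.3]
opening: -0.002
grip_force: 0.4
```

```bash
python3 - <<'E'
from h import *
st(); snap('wrist','w2.png');snap('top','t2.png')
for c in('top','wrist'):
  for d in tip_of('side_right_edge',c)[:2]: print(c,d['uv'],d['conf'],tb(ray(d['uv'],c,.065)))
E
```

```text
t 4.45 p [ 0.5862 -0.2906  0.0668] box [ 0.0002 -0.1246] yaw 0.178 F [ 0.89 -1.22 -0.29] op -0.002 g 0.3776186762843281 qd 0.064
top [420.4, 254.4] 0.64 [ 0.00742021 -0.10928509]
top [509.6, 295.9] 0.25 [-0.14465699 -0.31696399]
wrist [360.7, 337.3] 0.95 [ 0.00050772 -0.10819863]
```

Emit:
{"api": "send_rows", "payload": {
  "claw": [0,0,0,0,0,0],
  "travel": [
    [0,0.003,0],
    [0,0.003,0],
    [0,0.003,0],
    [0,0.002,0],
    [0,0.001,0],
    [0,0,0]
  ],
  "twist": [0,0,0,0,0,0]
}}

```text
time: 5.4
eef_pos: [0.5848, -0.281, 0.0674]
ee_rot: [[-0.984, -0.176, 0.001], [-0.176, 0.984, -0.003], [-0.001, -0.003, -1.0]]
ft_force: [3.7, -8.3, -3.4]
opening: -0.0
grip_force: 4.5
```

Emit:
{"api": "send_rows", "payload": {
  "claw": [0,0,0,0,0,0,0,0,0,0,0,0],
  "travel": [
    [0,-0.02,0],
    [0,0,-0.045],
    [0,0,-0.045],
    [0,0.044,0],
    [0,0.044,0],
    [0,0.044,0],
    [0,0.044,0],
    [0,0.044,0],
    [0,0.044,0],
    [0,0.034,0],
    [0,0,0.03],
    [0,0,0.03]
  ],
  "twist": [0,0,0,0,0,0,0,0,0,0,0,0]
}}

```text
time: 6.9
eef_pos: [0.5356, -0.0053, 0.0969]
ee_rot: [[-0.984, -0.178, 0.0], [-0.178, 0.984, 0.001], [-0.001, 0.001, -1.0]]
ft_force: [0.1, 0.6, -0.6]
opening: -0.003
grip_force: 0.0
```

```bash
python3 - <<'E'
from h import *
st(); snap('wrist','w3.png')
for n in('side_left_edge','side_right_edge','side_near_edge','mark'):
  for d in tip_of(n,'wrist')[:2]: print(n,d['uv'],d['conf'],tb(ray(d['uv'],'wrist',.06)), tb(ray(d['uv'],'wrist',.012)))
E
```

```text
t 6.9 p [ 0.5356 -0.0053  0.0969] box [0.0009 0.1652] yaw 0.179 F [ 0.1   0.6  -0.64] op -0.003 g 0.0 qd 0.455
side_left_edge [237.2, 295.6] 0.65 [-0.00387988  0.13051563] [0.01777283 0.1202812 ]
mark [16.3, 268.8] 0.81 [-0.01158763  0.0306656 ] [ 0.00666915 -0.00877279]
```

Emit:
{"api": "send_rows", "payload": {
  "claw": [0,0,0,0,0,0,0,0,0,0,0,0],
  "travel": [
    [0,0,0.025],
    [0,0,0.02],
    [0,-0.006,0],
    [0,-0.006,0],
    [0,-0.006,-0.003],
    [0,-0.006,-0.003],
    [0,-0.006,-0.003],
    [0,-0.006,-0.003],
    [0,-0.006,-0.003],
    [0,-0.005,0],
    [0,-0.003,0],
    [0,0,0]
  ],
  "twist": [0,0,0,0,0,0,0,0,0,0,0,0]
}}

```text
time: 8.65
eef_pos: [0.5441, -0.0553, 0.0671]
ee_rot: [[-0.984, -0.177, -0.0], [-0.177, 0.984, -0.0], [0.0, -0.0, -1.0]]
ft_force: [0.0, -0.5, 0.7]
opening: 0.006
grip_force: 0.0
```

Emit:
{"api": "send_rows", "payload": {
  "claw": [0,0],
  "travel": [
    [0,-0.001,0],
    [0,0,0]
  ],
  "twist": [0,0]
}}

```text
time: 8.9
eef_pos: [0.5443, -0.0559, 0.0672]
ee_rot: [[-0.984, -0.177, -0.0], [-0.177, 0.984, 0.0], [0.0, 0.0, -1.0]]
ft_force: [-0.4, 0.2, 0.6]
opening: -0.003
grip_force: 0.0
```

```bash
python3 - <<'E'
from h import *
st(); snap('wrist','w4.png')
for n in('side_left_edge','side_right_edge'):
  for d in tip_of(n,'wrist')[:2]: print(n,d['uv'],d['conf'],tb(ray(d['uv'],'wrist',.067)))
E
```

```text
t 8.9 p [ 0.5443 -0.0559  0.0672] box [0.0004 0.1138] yaw 0.178 F [-0.35  0.23  0.55] op -0.003 g 0.041438753935452155 qd 0.002
side_left_edge [261.5, 342.0] 0.68 [0.00136628 0.09441291]
side_right_edge [265.2, 342.1] 0.22 [0.00144067 0.0957504 ]
```

Emit:
{"api": "send_rows", "payload": {
  "claw": [0,0,0,0,0],
  "travel": [
    [0,-0.0015,0],
    [0,-0.0015,0],
    [0,0,0],
    [0,0,0],
    [0,0,0]
  ],
  "twist": [0,0,0,0,0]
}}

```text
time: 9.68
eef_pos: [0.5447, -0.0578, 0.0673]
ee_rot: [[-0.984, -0.177, -0.0], [-0.177, 0.984, 0.002], [0.0, 0.002, -1.0]]
ft_force: [-3.2, 6.1, 2.5]
opening: 0.002
grip_force: 3.1
```

Emit:
{"api": "send_rows", "payload": {
  "claw": [0,0,0,0,0,0,0,0,0,0,0],
  "travel": [
    [0,0.02,0],
    [0,0,-0.045],
    [0,0,-0.045],
    [0.039,-0.033,0],
    [0.039,-0.033,0],
    [0.039,-0.033,0],
    [0.039,-0.033,0],
    [0,0,0.04],
    [0,0,0.04],
    [0,0,0.028],
    [0,0,0]
  ],
  "twist": [0,0,0,0,0,0,0,0,0,0,0]
}}

```text
time: 11.05
eef_pos: [0.4096, -0.1967, 0.0474]
ee_rot: [[-0.984, -0.177, -0.004], [-0.177, 0.984, 0.0], [0.004, 0.001, -1.0]]
ft_force: [0.0, -0.8, 0.4]
opening: 0.001
grip_force: 0.0
```

Emit:
{"api": "send_rows", "payload": {
  "claw": [0,0,0,0,0,0,0,0,0,0,0,0],
  "travel": [
    [-0.006,0,0],
    [-0.006,0,0],
    [-0.006,0,0],
    [-0.006,0,0],
    [-0.006,0,-0.003],
    [-0.006,0,-0.003],
    [-0.006,0,-0.003],
    [-0.006,0,-0.003],
    [-0.006,0,-0.003],
    [-0.006,0,-0.003],
    [-0.004,0,0],
    [0,0,0]
  ],
  "twist": [0,0,0,0,0,0,0,0,0,0,0,0]
}}

```text
time: 12.55
eef_pos: [0.4745, -0.1852, 0.0672]
ee_rot: [[-0.984, -0.177, 0.0], [-0.177, 0.984, 0.0], [-0.0, 0.0, -1.0]]
ft_force: [-0.6, 0.1, 0.3]
opening: -0.001
grip_force: 0.0
```

```bash
python3 - <<'E'
from h import *
st(); snap('top','t5.png'); snap('wrist','w5.png')
for n in('side_left_edge','side_right_edge','side_near_edge'):
 for c in('top','wrist'):
  for d in tip_of(n,c)[:1]: print(n,c,d['uv'],d['conf'],tb(ray(d['uv'],c,.067)))
E
```

```text
t 12.55 p [ 0.4745 -0.1852  0.0672] box [-0.0911 -0.0011] yaw 0.178 F [-0.65  0.1   0.33] op -0.001 g 0.0 qd 0.01
side_left_edge top [347.5, 270.6] 0.43 [0.00134184 0.09018114]
side_right_edge top [414.9, 255.8] 0.6 [ 0.00634593 -0.09374085]
```

Emit:
{"api": "send_rows", "payload": {
  "claw": [0,0,0,0,0,0],
  "travel": [
    [-0.002,0,0],
    [-0.002,0,0],
    [-0.0015,0,0],
    [-0.0015,0,0],
    [0,0,0],
    [0,0,0]
  ],
  "twist": [0,0,0,0,0,0]
}}

```text
time: 13.7
eef_pos: [0.4805, -0.1843, 0.0672]
ee_rot: [[-0.984, -0.177, -0.001], [-0.177, 0.984, -0.0], [0.001, 0.0, -1.0]]
ft_force: [-5.2, -0.6, 3.0]
opening: 0.0
grip_force: 2.6
```

Emit:
{"api": "send_rows", "payload": {
  "claw": [0,0,0,0],
  "travel": [
    [-0.0012,0,0],
    [0,0,0],
    [0,0,0],
    [0,0,0]
  ],
  "twist": [0,0,0,0]
}}

```text
time: 14.2
eef_pos: [0.4806, -0.1844, 0.0672]
ee_rot: [[-0.984, -0.176, -0.004], [-0.176, 0.984, -0.0], [0.004, 0.0, -1.0]]
ft_force: [-9.6, -0.9, 5.6]
opening: 0.0
grip_force: 4.9
```

```bash
python3 - <<'E'
from h import *
st()
E
```

```text
t 14.2 p [ 0.4806 -0.1844  0.0672] box [-0.085  -0.0013] yaw 0.177 F [-9.62 -0.86  5.63] op 0.0 g 4.880034662783146 qd 0.002
```

Emit:
{"api": "send_rows", "payload": {
  "claw": [0,0,0,0,0,0.06,0.06,0.06,0.06,0.06,0.06,0.06],
  "travel": [
    [0.03,0,0],
    [0,0,-0.05],
    [0,0,-0.05],
    [-0.0214,0.0426,-0.05],
    [-0.0214,0.0426,-0.05],
    [-0.0214,0.0426,0],
    [-0.0214,0.0426,0],
    [-0.0214,0.0426,0],
    [-0.0214,0.0426,0],
    [-0.0214,0.0426,0],
    [-0.0214,0.0426,0],
    [-0.0214,0.0426,0]
  ],
  "twist": [0,0,0,0,0,0,0,0,0,0,0,0]
}}

```text
time: 15.7
eef_pos: [0.5725, 0.2157, 0.2578]
ee_rot: [[-0.984, -0.177, 0.001], [-0.177, 0.984, 0.002], [-0.002, 0.001, -1.0]]
ft_force: [0.9, -0.8, 1.7]
opening: 0.7
grip_force: 0.0
```

Emit:
{"api": "send_rows", "payload": {
  "claw": [0.06,0.06],
  "travel": [
    [0,0,0],
    [0,0,0]
  ],
  "twist": [0,0]
}}

```text
time: 15.95
eef_pos: [0.572, 0.2137, 0.2576]
ee_rot: [[-0.984, -0.177, 0.0], [-0.177, 0.984, 0.0], [-0.0, 0.0, -1.0]]
ft_force: [-0.0, -0.4, -0.3]
opening: 0.701
grip_force: 0.0
```

```bash
python3 - <<'E'
from h import *
s=st(); print(np.round(s['joint_positions'],3)); snap('wrist','w6.png'); snap('top','t6.png')
for d in tip_of('gauge','wrist')[:3]: print(d,ray(d['uv'],'wrist',.085))
for d in recognise('gauge','wrist')[:3]: print(d,ray(d['uv'],'wrist',.13))
im=cv2.imread('pics/w6.png'); b=cv2.imread('pics/t6.png')[200:300,320:450]
b=cv2.resize(b,None,fx=3.6,fy=3.6,interpolation=cv2.INTER_CUBIC)
o=np.zeros((480,800,3),np.uint8); o[:,:332]=b[:,:332][:360] if 0 else 0
o[:360,:468]=b; w=cv2.resize(im,(332,249)); o[:249,468:]=w; cv2.imwrite('pics/c6.png',o)
E
```

```text
t 15.95 p [0.572  0.2137 0.2576] box [0.0755 0.3742] yaw 0.178 F [-0.02 -0.37 -0.27] op 0.701 g 0.0 qd 0.022
[ 0.685  0.069  0.128 -0.    -1.629 -2.078]
{'uv': [529.3, 329.1], 'conf': 0.95} [0.63156857 0.4122124  0.085     ]
{'uv': [326.4, 232.0], 'conf': 0.56} [0.57711622 0.22372191 0.085     ]
{'uv': [379.4, 32.9], 'conf': 0.9} [0.44113773 0.22796593 0.13      ]
{'uv': [327.8, 237.8], 'conf': 0.79} [0.56907139 0.22162127 0.13      ]
{'uv': [560.3, 351.4], 'conf': 0.78} [0.62519875 0.40890512 0.13      ]
```

View pics/w6.png

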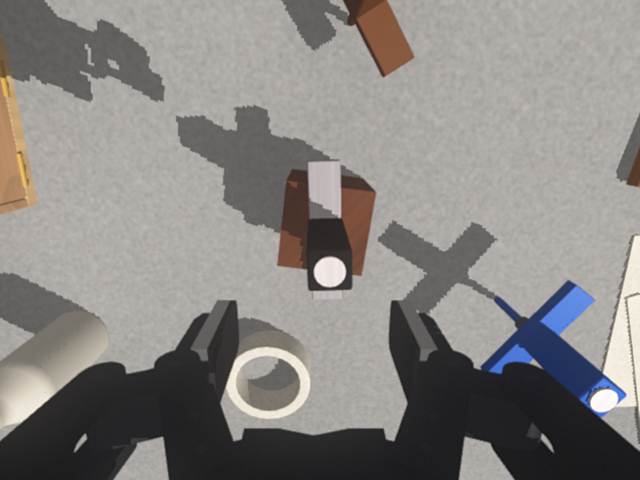

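View pics/c6.png

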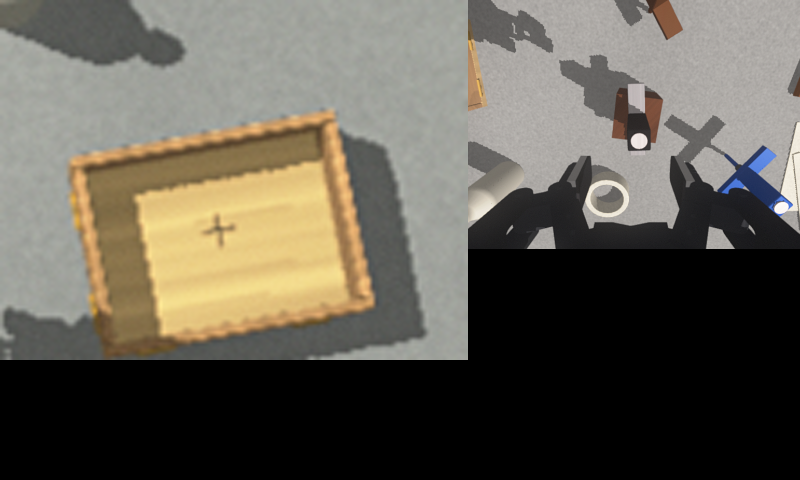

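```bash
python3 - <<'E'
from h import *
P=np.array([ray((u/3.6+320,v/3.6+200),'top',.067)[:2] for u,v in((70,160),(334,113),(373,303),(105,355))])
print(P, P.mean(0)); d=P[0]-P[1]; e=P[3]-P[2]
for q in(d,e): print(np.linalg.norm(q),np.arctan2(-q[0],q[1]))
q=P[1]-P[2]; print(np.linalg.norm(q),np.arctan2(q[1],q[0])); q=P[0]-P[3]; print(np.linalg.norm(q),np.arctan2(q[1],q[0]))
print('mark top',ray((217/3.6+320,230/3.6+200),'top',.012))
h=ray((330,271),'wrist',.175); a=ray((324,160.5),'wrist',.097); print('handle',h,'bar far end',a,'tool',sensors.state()['eef_pos'])
b=ray((327,298),'wrist',.097);d=b-a;print(b,(a+b)/2,np.linalg.norm(d),np.arctan2(d[1],d[0]))
E
```

```text
[[ 0.61967746 -0.0587379 ]
 [ 0.65266746 -0.25564605]
 [ 0.51109572 -0.27964435]
 [ 0.4751845  -0.08207927]] [ 0.56465629 -0.16902689]
0.19965259675858008 0.1659983214905851
0.20080232666005957 0.17980596119331552
0.14359135311506702 0.16791714377476671
0.14636610448576098 0.1601563447594313
mark top [ 0.57162168 -0.17224309  0.012     ]
handle [0.57573658 0.2224927  0.175     ] bar far end [0.52150568 0.21098744 0.097     ] tool [0.57193383 0.21264274 0.25840821]
[0.62804378 0.23343704 0.097     ] [0.57477473 0.22221224 0.097     ] 0.10887769510076921 0.20768068820252164
```

Emit:
{"api": "send_rows", "payload": {
  "claw": [0.06,0.06,0.06,0.06,0.06,0,0,0,0,0],
  "travel": [
    [-0.005,0.009,0],
    [0,0,0.03],
    [0,0,0.04],
    [0,0,0.04],
    [0,0,0],
    [0,0,0],
    [0,0,0],
    [0,0,0],
    [0,0,0],
    [0,0,0]
  ],
  "twist": [-0.022,0,0,0,0,0,0,0,0,0],
  "grip_force": 60
}}

```text
time: 17.4
eef_pos: [0.5763, 0.2237, 0.1506]
ee_rot: [[-0.98, -0.199, 0.004], [-0.199, 0.98, 0.002], [-0.004, 0.001, -1.0]]
ft_force: [1.6, 0.6, 6.6]
opening: 0.296
grip_force: 60.1
```

```bash
python3 - <<'E'
from h import *
st()
E
```

```text
t 17.4 p [0.5763 0.2237 0.1506] box [0.0815 0.3834] yaw 0.2 F [1.63 0.59 6.64] op 0.296 g 60.1003235578537 qd 0.002
```

Emit:
{"api": "send_rows", "payload": {
  "claw": [0,0,0,0,0,0,0],
  "travel": [
    [0,0,-0.01],
    [0,0,-0.025],
    [0,0,-0.035],
    [0,0,-0.035],
    [0,0,-0.025],
    [0,0,0],
    [0,0,0]
  ],
  "twist": [0,0,0,0,0,0,0]
}}

```text
time: 18.27
eef_pos: [0.5747, 0.2233, 0.276]
ee_rot: [[-0.98, -0.199, -0.002], [-0.199, 0.98, -0.001], [0.003, 0.0, -1.0]]
ft_force: [-0.5, -0.2, -2.4]
opening: 0.298
grip_force: 59.3
```

```bash
python3 - <<'E'
from h import *
s=st(); print(s['ft_torque']); snap('wrist','w7.png'); snap('side','s7.png')
for c in('side','wrist','top'):
  if c=='top': snap('top','t7.png')
  for n in('gauge','tip'):
    for d in tip_of(n,c)[:2]: print(c,n,d['uv'],d['conf'],ray(d['uv'],c,s['eef_pos'][2]-(.063 if n=='gauge' else .133)))
im=cv2.imread('pics/s7.png'); u,v=proj(s['eef_pos'],'side').astype(int); print(u,v)
cv2.imwrite('pics/c7.png',cv2.resize(im[max(v-60,0):v+90,u-100:u+100],None,fx=4,fy=4,interpolation=cv2.INTER_CUBIC))
E
```

```text
t 18.27 p [0.5747 0.2233 0.276 ] box [0.0798 0.3832] yaw 0.2 F [-0.51 -0.23 -2.41] op 0.298 g 59.253907799720764 qd 0.015
[-0.03213847  0.00522204  0.01369129]
side gauge [286.0, 358.3] 0.82 [0.62449245 0.54565548 0.2130037 ]
side gauge [317.4, 248.5] 0.72 [0.57926187 0.21850307 0.2130037 ]
side tip [388.4, 314.1] 0.5 [0.42111418 0.35826942 0.1430037 ]
side tip [291.3, 384.1] 0.47 [0.61795772 0.54897205 0.1430037 ]
wrist gauge [312.1, 273.6] 0.82 [0.57434492 0.22166382 0.2130037 ]
wrist gauge [507.7, 320.4] 0.7 [0.5798045  0.33034396 0.2130037 ]
wrist tip [477.7, 292.4] 0.77 [0.59185929 0.34745911 0.1430037 ]
wrist tip [344.3, 23.6] 0.57 [0.44162916 0.21415569 0.1430037 ]
top gauge [234.6, 327.8] 0.91 [0.40351191 0.19860039 0.2130037 ]
top gauge [226.9, 255.0] 0.78 [0.57780584 0.21860764 0.2130037 ]
top tip [321.5, 196.5] 0.57 [ 0.73440994 -0.01197202  0.1430037 ]
318 227
```

View pics/c7.png

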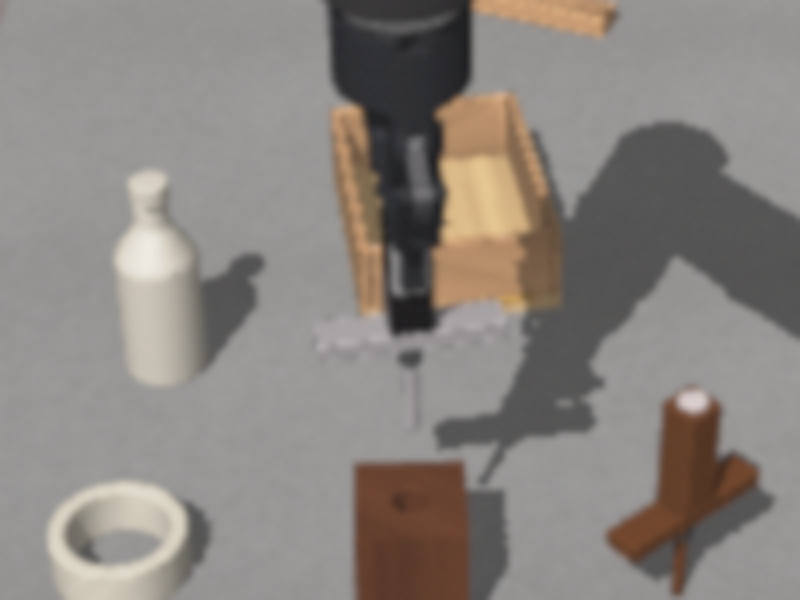

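Emit:
{"api": "send_rows", "payload": {
  "claw": [0,0,0,0,0,0,0,0,0,0],
  "travel": [
    [0.005,-0.0216,0],
    [0.009,-0.0432,0],
    [0.009,-0.0432,0],
    [0.009,-0.0432,0],
    [0.009,-0.0432,0],
    [0.009,-0.0432,0],
    [0.009,-0.0432,0],
    [0.009,-0.0432,0],
    [0.009,-0.0432,0],
    [0.004,-0.0216,0]
  ],
  "twist": [0,0,0,0,0,0,0,0,0,0]
}}

```text
time: 19.98
eef_pos: [0.5721, -0.1769, 0.278]
ee_rot: [[-0.981, -0.196, 0.0], [-0.196, 0.981, -0.0], [-0.0, -0.0, -1.0]]
ft_force: [-0.2, 0.2, -1.8]
opening: 0.3
grip_force: 59.2
```

Emit:
{"api": "send_rows", "payload": {
  "claw": [0,0,0,0,0,0,0,0,0,0,0],
  "travel": [
    [0,0,0],
    [0,0,0],
    [0,0,0],
    [0,0,0],
    [0,0,0],
    [0,0,0],
    [0,0,0],
    [0,0,0],
    [0,0,0],
    [0,0,0],
    [0,0,0]
  ],
  "twist": [-0.154,-0.154,-0.154,-0.154,-0.154,-0.154,-0.154,-0.154,-0.154,-0.154,0]
}}

```text
time: 21.35
eef_pos: [0.5725, -0.1746, 0.278]
ee_rot: [[0.166, -0.986, 0.0], [-0.986, -0.166, 0.0], [0.0, -0.0, -1.0]]
ft_force: [-1.0, -0.3, -2.5]
opening: 0.296
grip_force: 59.2
```

```bash
python3 - <<'E'
from h import *
s=st(); p=s['eef_pos']; print(s['ft_torque']); 
for c in('side','wrist','top'):
  snap(c,c[0]+'8.png')
  for n in('gauge','tip','mark'):
    for d in tip_of(n,c)[:2]: print(c,n,np.round(d['uv'],1),d['conf'],ray(d['uv'],c,{'gauge':p[2]-.065,'tip':p[2]-.135,'mark':.012}[n]).round(4))
print('exp tip side',proj(p-[0,0,.135],'side'),'mark',proj([.572,-.1735,.012],'side'))
im=cv2.imread('pics/s8.png')[130:280,230:430]; cv2.imwrite('pics/c8.png',cv2.resize(im,None,fx=4,fy=4,interpolation=cv2.INTER_CUBIC))
E
```

```text
t 21.35 p [ 0.5725 -0.1746  0.278 ] box [ 0.0072 -0.008 ] yaw 1.738 F [-1.04 -0.28 -2.51] op 0.296 g 59.199886322021484 qd 0.073
[-0.01801934 -0.04820794  0.04307556]
side gauge [283.3 360.1] 0.65 [0.6291 0.5499 0.213 ]
side gauge [320.7 166.5] 0.64 [ 0.5841 -0.1665  0.213 ]
side tip [390.1 313.5] 0.57 [0.4173 0.3563 0.143 ]
side tip [287.8 381.9] 0.52 [0.6251 0.544  0.143 ]
wrist gauge [314.4 274.6] 0.66 [ 0.5721 -0.1743  0.213 ]
top gauge [159.6 237.2] 0.98 [0.6232 0.3826 0.213 ]
top gauge [234.9 326.1] 0.85 [0.4075 0.1979 0.213 ]
exp tip side [325.05830985 185.89314206] mark [325.64855676 222.10688675]
```

View pics/c8.png

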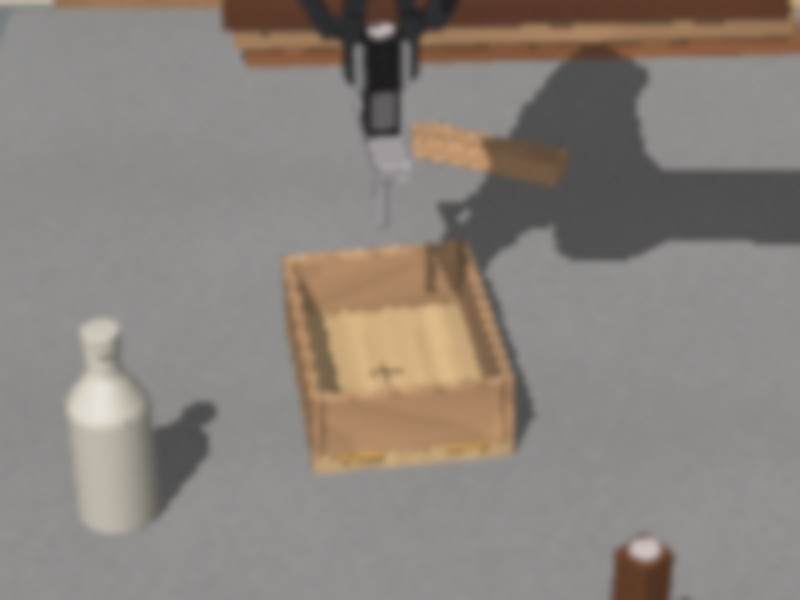

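Emit:
{"api": "send_rows", "payload": {
  "claw": [0,0,0,0,0,0,0],
  "travel": [
    [-0.0016,0.0007,0.02],
    [0,0,0.035],
    [0,0,0.035],
    [0,0,0.02],
    [0,0,0.015],
    [0,0,0],
    [0,0,0]
  ],
  "twist": [0,0,0,0,0,0,0]
}}

```text
time: 22.82
eef_pos: [0.5726, -0.1727, 0.1543]
ee_rot: [[0.168, -0.986, 0.002], [-0.986, -0.168, -0.0], [0.001, -0.002, -1.0]]
ft_force: [-0.2, -0.2, -0.7]
opening: 0.299
grip_force: 59.3
```

```bash
cat >> h.py <<'E'
def avgf(n=8):
    a=[]
    for i in range(n): capture('side'); a.append(sensors.state()['ft_force'])
    print('F avg',np.mean(a,0).round(2),'sd',np.std(a,0).round(2))
E
python3 - <<'E'
from h import *
avgf(); s=st(); p=s['eef_pos']; snap('side','s9.png'); print(proj(p-[0,0,.135],'side'),proj([.572,-.1735,.012],'side'))
for n in('mark','tip'): print(n,tip_of(n,'side')[:2])
im=cv2.imread('pics/s9.png')[180:255,275:375]; cv2.imwrite('pics/c9.png',cv2.resize(im,None,fx=8,fy=8,interpolation=cv2.INTER_CUBIC))
E
```

```text
F avg [-0.11 -0.01 -1.62] sd [0.39 0.5  0.28]
t 23.23 p [ 0.5721 -0.1725  0.153 ] box [ 0.0072 -0.0059] yaw 1.74 F [ 0.35  0.13 -1.31] op 0.292 g 59.28544878959656 qd 0.001
[325.59529294 220.72979616] [325.64855676 222.10688675]
mark []
tip [{'uv': [387.8, 315.7], 'conf': 0.59}, {'uv': [291.0, 383.2], 'conf': 0.49}]
```

View pics/c9.png

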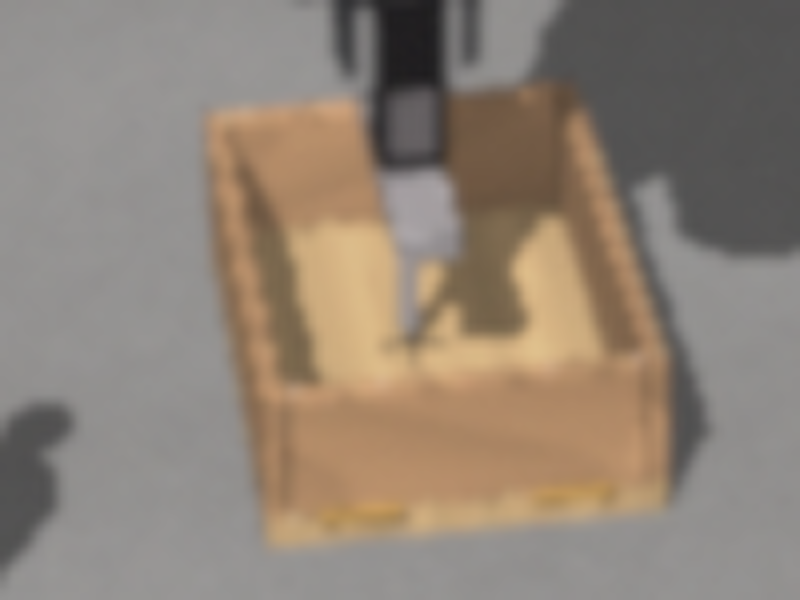

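Emit:
{"api": "send_rows", "payload": {
  "claw": [0,0,0,0,0,0],
  "travel": [
    [0.0012,0.0006,0],
    [0,0,0.003],
    [0,0,0.003],
    [0,0,0.002],
    [0,0,0],
    [0,0,0]
  ],
  "twist": [0,0,0,0,0,0]
}}

```text
time: 24.12
eef_pos: [0.5717, -0.1738, 0.145]
ee_rot: [[0.168, -0.986, 0.0], [-0.986, -0.168, -0.0], [0.0, -0.0, -1.0]]
ft_force: [-0.7, 0.0, 0.7]
opening: 0.295
grip_force: 59.5
```

```bash
python3 - <<'E'
from h import *
avgf(); st()
E
```

```text
F avg [-0.34  0.17  0.45] sd [0.21 0.38 0.55]
t 24.52 p [ 0.5717 -0.1738  0.1448] box [ 0.0065 -0.007 ] yaw 1.74 F [-0.65 -0.1   1.07] op 0.295 g 59.50847089290619 qd 0.002
```

Emit:
{"api": "send_rows", "payload": {
  "claw": [0,0,0,0,0],
  "travel": [
    [0,0,0.0015],
    [0,0,0.0015],
    [0,0,0.0005],
    [0,0,0],
    [0,0,0]
  ],
  "twist": [0,0,0,0,0]
}}

```text
time: 25.15
eef_pos: [0.5717, -0.1738, 0.1414]
ee_rot: [[0.168, -0.986, 0.0], [-0.986, -0.168, -0.0], [0.0, -0.0, -1.0]]
ft_force: [-0.3, -0.1, 1.0]
opening: 0.296
grip_force: 59.6
```

```bash
python3 - <<'E'
from h import *
avgf(12); st(); snap('side','s10.png')
im=cv2.imread('pics/s10.png')[185:245,285:365]; cv2.imwrite('pics/c10.png',cv2.resize(im,None,fx=10,fy=10,interpolation=cv2.INTER_CUBIC))
E
```

```text
F avg [-0.01 -0.05  1.65] sd [0.34 0.55 0.45]
t 25.75 p [ 0.5717 -0.1738  0.1413] box [ 0.0065 -0.007 ] yaw 1.74 F [-0.09 -0.68  1.78] op 0.298 g 59.62474286556244 qd 0.002
```

View pics/c10.png

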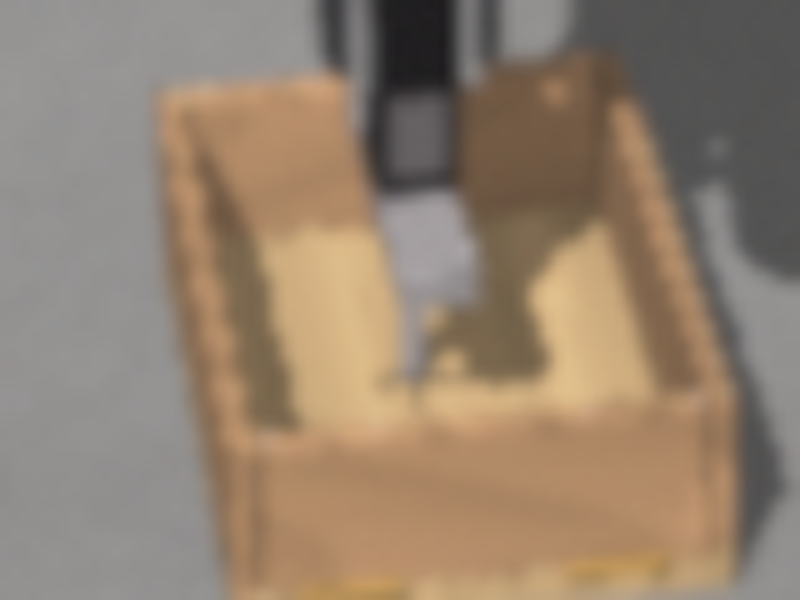

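The tip sits at about (412,378) in the crop, on the cross centre at about (415,382). The press force is about 3.3 N, roughly halfway in, and the rims are clear.

```bash
python3 -c "
from h import *
print(order.finish_job())"
```

```text
the job is handed in; nothing more can be done
None
```

I folded the three sides to their stops and handed the job in while still holding the steel gauge upright on the cross: crossbar parallel to the long sides, about 3.3 N, so the plunger is about halfway in (no verdict came back).

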